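# Fit a circlip over a rolling-mill axle stub with circlip pliers

### The arm

A 6-joint arm with a two-finger parallel gripper is mounted at the origin on the work surface. World frame = base frame: x ahead of the robot, y to its left, z up, the work surface at z = 0. Lengths are in m, angles in rad, forces in N, time in s.
With the tool pointing down it reaches from about 0.3 to 0.875 m from the base axis. Payload 6.4 kg.
Tool frame: the origin (TCP) lies at the very end of the fingers, on their centre line; the grasp point (between the pads) lies 19 mm behind it; z points along the fingers, y is the line along which they close (so a half turn about z gives the same grasp; the last joint's range is limited). The gripper opens to 85 mm and grips with 20 to 120 N. Pads are 22 mm wide; open, the fingers measure 114 mm over their backs; the gripper's body (76 mm by 85 mm) begins 54 mm behind the grasp point. The pads swing forward as they close: fully open they stand 13 mm farther back than shut.
Start: joints at [-1.335, 0.181, 1.607, -0, 1.354, -0.206], TCP at [0.246, -0.52, 0.231] pointing down, gripper open.
Joint ranges: [-2.99, 2.99], [-0.89, 2.07], [0.3, 2.58], [-1.14, 4.28], [0, 2.63], [-3.12, 3.12]. Speed limits (rad/s): [2.57, 2.57, 3.01, 3.14, 3.14, 3.14].

### API

Orientations are given as a unit quaternion [w, x, y, z].
In Python, from bench import ctrl, camera, calibration, order, outline_of gives the robot as it stands.
- The arm moves only by the tool move_arm, never from a script. Its argument "series" is a list that holds one entry, the list of rows, each a list of 5 numbers: the opening, from 0 (shut) to 1 (fully open), then the shift along the tool's x, y, z in mm, then the turn about the tool's z in rad. A call has exactly 10 rows; each row is the pose to reach, as a shift and turn from the pose commanded when the call began, along the tool's axes at that moment; what a row does not reach only later rows make up. A row lasts 1/12 s, in which the tool goes at most 41.7 mm and 7.16 degrees, less where a joint would pass 70% of its speed; a pose out of reach is approached as far as the arm can. A call with a gripper value outside its range is refused whole. The fingers move at their own pace and stop on an object; the grip force is fixed at half the most. Time passes only in rows, so rows that repeat a pose let the fingers close, or fill a call up. It gives the time, the measured TCP pose, the force, the opening and the grip force at its end, in the units of the state.
- ctrl.get_obs(): the state, without advancing time (a new reading comes with each control period).
- camera(name): name is "scene" or "top" or "wrist"; returns (picture, depth): 384x512x3 uint8, blue, green, red; 384x512 float32, m along the optical axis (not along the pixel's ray), 0 where there is no reading.
- calibration(name): a dict with "intrinsics" (3x3 intrinsics, pixels), "rvec" (rotation vector, rad) and "tvec" (3), from world to camera coordinates, as OpenCV has them. Camera axes: x right, y down, z forward; pixel columns grow to the right and rows downward; lengths in m; the calibration is good to about 2 mm. A picture is of the moment at which its call begins: read the wrist's pose just before it. calibration takes no time and is no camera call; for the wrist camera it gives the pose at the moment of the call.
- order.hand_in(): hands the job in; it is judged then, once.
Trained networks look in the newest picture that a camera, given by its name, has taken for a name from the list of things; names that differ only in an ending like _2 or _b are one class to them, and where a whole thing is asked for, a point or a joint stands for the part that bears it (a point fixed in the world has none). Each returns a list of dicts, best first, with "conf" (0 to 1); they miss things now and then, are a little off and sometimes report something else, mostly with a low value. They report only what shows in the picture. A call takes as long as a camera call. They do not tell look-alikes from the thing itself.
- outline_of(target, camera): "region" (384x512 bool, what is visible of it) and "bbox" ([centre column, centre row, width, height] in pixels, round what is visible of it).
The state is a dict: "time_s": time; "q": joint angles; "dq": joint speeds; "joint_efforts": joint torques, N m; "eef_pos": TCP position; "eef_rot": TCP orientation; "wrist_force": force on the tool from outside, world axes, zero at the start; "torque": the same for the moment, N m; "opening": opening from 0.0 (shut) to 1.0 (fully open); "grasp_force": force on a finger pad.
Only numpy, scipy, OpenCV 4.12 (cv2) and the standard library are available. Lean on these libraries where they do the work, as an engineer would, in place of code of your own. Each camera call takes 0.05 s, during which the arm holds its last target. There are 200 camera calls.

### The job

Take the red-handled circlip pliers off the wooden rest with the circlip still on their tips, and squeeze the handles gently to spread the ring until its two eyes are about 29 mm apart (past 34 mm the ring is ruined). Slide the spread ring level down over the big steel axle stub on the gear plate, from above and without forcing it, until it lies level with the groove just above the brass washer. Finish there while still holding the pliers squeezed, so that the ring stays spread around the stub and your hand, not the washer, carries the pliers; leave the other things on the bench where they are.

Things in the scene. Friction and masses are not known exactly. Their poses are not given: they have to be found in the camera images.
- pliers: Loose 90-degree circlip pliers, 165 mm long, 0.16 kg, flat on the rest, circlip hooked on the down-turned tips. Origin: pivot axis, underside of the levers (z 0 to 11 mm). x to the tips, z up. Two red handles, 10 mm wide, 31 to 112 mm behind the pivot; relaxed they splay to the tail, at the working squeeze their straight part (31 to 83 mm) is parallel. Squeezing spreads the ring; a spring reopens
- grip (a point): Midway between the handles, best place to grip: 57 mm behind the pivot, mid-height of the handles (5.5 mm above the pliers' origin). Over the handles' outsides here: 61.5 mm relaxed, 42 mm at the working squeeze (eyes 29 mm, about 17 N a handle), 36 mm when the eyes reach 34 mm (22 N); a harder grip goes past that. Free below: 70 mm along the pliers, 26 mm deep
- lever_l (a joint): Angle by which each handle has been squeezed inward about the pivot (rad); both turn alike. 0 relaxed, 0.165 at the working squeeze (eyes 29 mm), 0.22 is too much, end stop 0.27
- ring_centre (a point): Centre of the black circlip's hole when spread to 29 mm, at mid-thickness: then 61.5 mm ahead of the pivot, 118.5 mm ahead of and 16.5 mm below the grip point. Ring 2.5 mm thick, 4 mm wide, parallel to the pliers, gap towards them. Relaxed hole 28.9 mm; at eyes 25.8, 29, 32.2 mm apart it passes shafts of 32.5, 33.7, 34.8 mm. Axes as the pliers'
- eye_l (a point): Centre of the circlip's left eye, in which the left tip sits. The distance between eye_l and eye_r is the spread of the ring: 13.6 mm relaxed, 29 mm wanted, 34 mm the limit
- eye_r (a point): Centre of the circlip's right eye
- gear_plate: Rolling-mill gear plate, fixed: dark green, 200 x 135 mm, top at 40 mm, with a dark gear (98 mm across, top at 61 mm) on a bright upright axle stub of 30 mm diameter, and beyond it a small pinion on an 18 mm stub (top at 73 mm) with its circlip on. Origin: bench surface, 75 mm before the big stub's axis; x points to the stub and on to the pinion, z up
- groove (a point): On the big stub's axis, middle of its dark circlip groove (28.4 mm diameter, 4.5 mm high), 66.75 mm above the bench. The groove begins at the brass washer (52 mm across, top 64.5 mm above the bench), so a ring lying on the washer has its mid-thickness 1 mm below this point. z points up the stub
- stub_top (a point): Centre of the big stub's flat top, 87.5 mm above the bench; the topmost 4.5 mm taper from 30 to 23 mm diameter
- tool_rest: Wooden tool rest, fixed, 150 x 110 mm base with two cross bars whose tops are 34 mm above the bench; the pliers lie on the bars, pivot on the front one. Origin: middle of its underside, about 50 mm behind the pliers' pivot; x towards the pliers' tips
- spares_dish: Shallow steel dish, 90 mm across, 24 mm high, with small spare circlips, loose bystander; origin at the middle of its underside
- finds_dish: Shallow steel dish, 90 mm across, 24 mm high, with gold castings, loose bystander; origin at the middle of its underside
- screwdriver: Screwdriver, 190 mm, loose bystander lying on the bench; origin at its middle
- hammer: Hammer, 240 mm, loose bystander lying on the bench; origin at its middle
- graver_cup: Red cup of 68 mm diameter, 85 mm high, full of gravers that reach to 145 mm, loose bystander; origin at the middle of its underside
- oil_bottle: White oil bottle, 48 mm diameter, 120 mm high, loose bystander; origin at the middle of its underside
There are look-alikes about, which are no part of the job. Leave any purple look-alike of the pliers alone.

How it is judged:
On the way, in this order (a step that is already met when the one before it is completed fails the run):
1. the pliers are lifted clear of the wooden rest in the gripper (height (world z) of pliers above 0.055 m and contact force between pliers and tool_rest below 0.05 N and contact force between the fingers and pliers above 2 N), for 0.1 s.
2. the ring, spread (eyes 26.5 to 34 mm apart), is over the top of the big stub, within 8 mm of its axis (distance between eye_l and eye_r between 0.0265 and 0.034 m and horizontal distance between ring_centre and stub_top below 0.008 m and z of ring_centre in the frame of stub_top above 0 m), for 0.1 s.
At the end, for the whole second after the job is handed in: The gripper still holds the pliers squeezed (over 4 N), at rest, eyes 26.5 to 34 mm apart; the ring is round the big stub within 4 mm of its axis and 2.8 mm of the groove's mid-height, pliers within 0.10 rad of level, pressing on the gear plate with under 6 N (distance between eye_l and eye_r between 0.0265 and 0.034 m and horizontal distance between ring_centre and groove below 0.004 m and z of ring_centre in the frame of groove between -0.0028 and 0.0028 m and angle between the z axis of pliers and the z axis of gear_plate, either way round below 0.1 rad and contact force between the fingers and pliers above 4 N and contact force between pliers and gear_plate below 6 N and linear speed of pliers below 0.02 m/s); the arm keeps its last pose, push and grip.
It fails at once if the ring is spread too far: its eyes over 34 mm apart (distance between eye_l and eye_r above 0.034 m).
It fails at once if the ring or pliers are forced against the stub, washer or gear plate with over 15 N (contact force between pliers and gear_plate above 15 N).
It fails at once if another thing on the bench is pushed more than 30 mm (distance of any of spares_dish, finds_dish, graver_cup, oil_bottle, screwdriver, hammer from where it was at the start of the episode above 0.03 m).
It fails at once if a dish, the cup or the bottle is tipped (angle between any of spares_dish, finds_dish, graver_cup, oil_bottle's own z axis and vertical above 0.35 rad).
It also fails if it takes over 48 s, if anything falls off the work surface, if the arm or the gripper's body presses on something with over 40 N, if the wrist force passes 120 N, or if a joint passes its speed limit or range.

## Working session

There is one attempt and no reset: what is moved stays moved. The work goes in short steps, Python scripts to look and compute and a tool call to move; the robot and the scene stay as the last step left them, time stands still between calls to the robot, and variables do not carry over. Pictures are saved under pics/ and viewed, at most 10 in all, crops included, and the job is handed in when it is done.

Besides the shell and the picture viewer there is one more tool, called after "Request:" as name([rows], argument=value, ...), one row to a line, values as JSON. move_arm: Moves the arm, as the interface text tells. Its arguments: {"type":"object","properties":{"series":{"type":"array","items":{"type":"array","items":{"type":"array","items":{"type":"number"}}}}},"required":["series"]}

```bash
mkdir -p pics; ls; cat > h.py <<'E'
import numpy as np, cv2
from bench import ctrl, camera, calibration, order, outline_of
def cal(n):
    c=calibration(n); return np.array(c["intrinsics"]),cv2.Rodrigues(np.array(c["rvec"],float))[0],np.array(c["tvec"],float).ravel()
def world(n,c,d):  # all pixels -> world, cal c
    K,R,t=c; v,u=np.mgrid[:384,:512]
    p=np.stack([(u-K[0,2])/K[0,0]*d,(v-K[1,2])/K[1,1]*d,d],-1)
    return (p-t)@R
def atz(c,u,v,z):
    K,R,t=c; r=R.T@np.array([(u-K[0,2])/K[0,0],(v-K[1,2])/K[1,1],1]); o=-R.T@t
    return o+r*(z-o[2])/r[2]
def proj(c,P):
    K,R,t=c; q=(np.atleast_2d(P)@R.T+t)@K.T; return q[:,:2]/q[:,2:]
E
python3 - <<'E'
from h import *
s=ctrl.get_obs(); print(s["time_s"],s["eef_pos"],s["eef_rot"],s["opening"])
ims=[]
for n in ("top","scene"):
    c=cal(n); im,d=camera(n); W=world(n,c,d); np.savez(n+".npz",im=im,d=d,W=W)
    cv2.imwrite(f"pics/{n}0.png",im)
    for t in ("pliers","gear_plate","tool_rest","stub_top"):
        try:
            for o in outline_of(t,n)[:3]:
                r=o["region"]; print(n,t,round(o["conf"],2),np.round(o["bbox"]),np.round(np.median(W[r&(d>0)],0),3))
        except Exception as e: print(n,t,e)
E
```

```text
pics
0.0 [ 0.24574064 -0.51922627  0.23037994] [-8.66459426e-04  9.75695861e-01  2.19127442e-01 -1.26387945e-05] 0.999159476173153
top pliers 0.87 [311. 253.  34.  16.] [ 0.272 -0.216  0.015]
top pliers 0.82 [198. 171.  21.  46.] [0.562 0.188 0.044]
top pliers 0.53 [188. 248.  33.  28.] [0.284 0.187 0.017]
top gear_plate 0.46 [201. 180.  37.  43.] [0.531 0.193 0.009]
top tool_rest 0.91 [200. 180.  38.  44.] [0.53  0.19  0.009]
top tool_rest 0.7 [144. 228.  16.  44.] [0.334 0.376 0.022]
top stub_top 0.68 [324. 161.  41.  63.] [ 0.61  -0.235  0.043]
scene pliers 0.92 [158. 211.  67.  37.] [ 0.277 -0.211  0.013]
scene pliers 0.84 [321. 189.  54.  48.] [0.568 0.183 0.042]
scene pliers 0.58 [260. 143.  48.  13.] [0.289 0.206 0.013]
scene gear_plate 0.62 [230. 288.  86.  88.] [ 0.629 -0.248  0.04 ]
scene tool_rest 0.76 [311. 188.  53.  50.] [0.53  0.17  0.008]
```

```bash
python3 - <<'E'
import cv2,numpy as np
a=cv2.imread("pics/top0.png")[110:290,110:380]; b=cv2.imread("pics/scene0.png")
cv2.imwrite("pics/a.png",cv2.resize(a,(780,520),interpolation=cv2.INTER_CUBIC))
cv2.imwrite("pics/b.png",cv2.resize(b,(800,600),interpolation=cv2.INTER_CUBIC))
E
```

```text
(no output)
```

View pics/a.png

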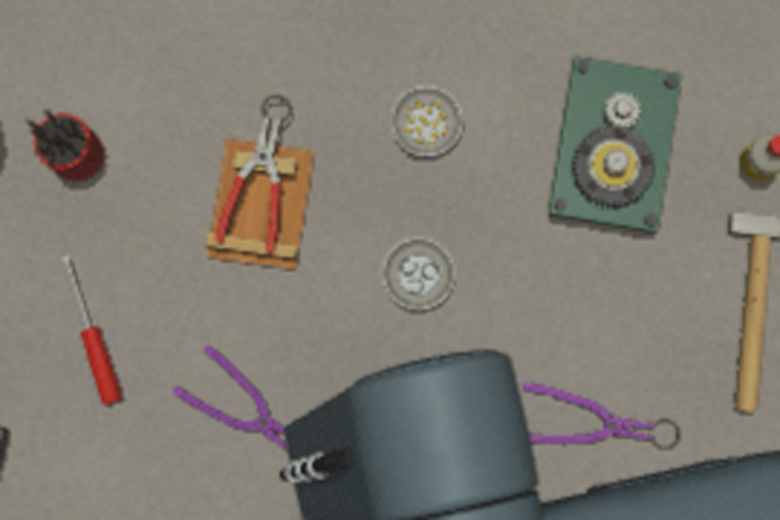

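View pics/b.png

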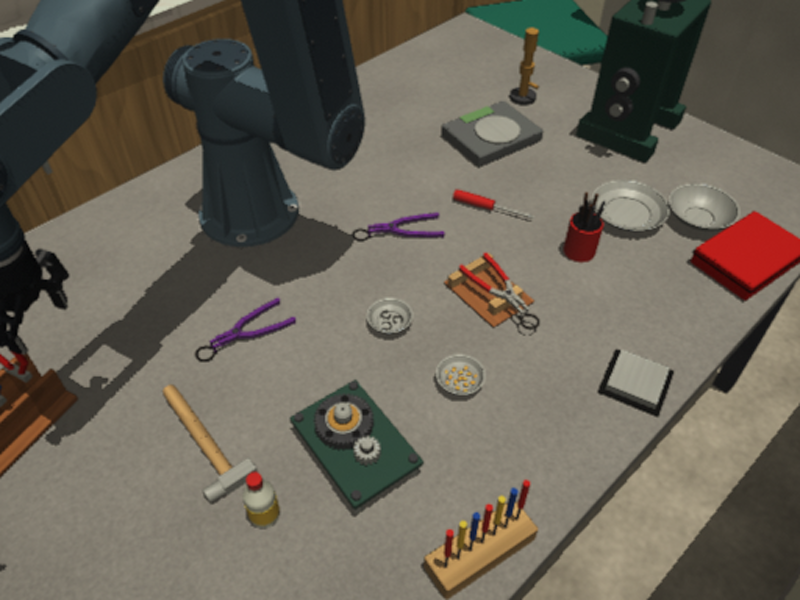

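Top crop: the red pliers on the wooden rest have their ring at (277,108), pivot at (263,157) and tails at (247,248). The gear plate's big stub is at (617,160) and its pinion at (623,108). The purple pliers are look-alikes.

```bash
python3 - <<'E'
from h import *
c=cal("top"); f=lambda u,v,z: np.round(atz(c,110+u/2.889,110+v/2.889,z),4)
print("ring",f(277,108,.028),"piv",f(263,157,.045),"tail",f(247,248,.045),"stub",f(617,160,.0875),"pin",f(623,108,.073))
for n in("top","scene"):
    z=np.load(n+".npz"); im=z["im"].astype(int); W=z["W"]
    m=(im[...,2]>110)&(im[...,1]<70)&(im[...,0]<70)&(abs(W[...,0]-.52)<.1)&(abs(W[...,1]-.2)<.08)&(W[...,2]>.03)
    P=W[m]; print(n,m.sum(),P.mean(0).round(4),P.min(0).round(3),P.max(0).round(3))
    # split into left/right handles by approximate axis, midline fit
    for yaw in (-.2,):
        ax=np.array([np.cos(yaw),np.sin(yaw)]);nr=np.array([-ax[1],ax[0]])
        s=P[:,:2]@ax;t=P[:,:2]@nr; k=t>np.median(t)
        l=np.polyfit(s[k],t[k],1); r=np.polyfit(s[~k],t[~k],1); print(l,r,"bis yaw",yaw+(np.arctan(l[0])+np.arctan(r[0]))/2, "mid at s", [(q,(np.polyval(l,q)+np.polyval(r,q))/2) for q in (s.min(),s.max())])
    m=(W[...,2]>.08)&(np.hypot(W[...,0]-.58,W[...,1]+.22)<.06); print("stubtop",m.sum(),W[m].mean(0).round(4) if m.any() else "")
E
```

```text
ring [0.6516 0.1758 0.028 ] piv [0.5866 0.1887 0.045 ] tail [0.4752 0.2037 0.045 ] stub [ 0.5833 -0.2333  0.0875] pin [ 0.6499 -0.2423  0.073 ]
top 89 [0.5249 0.2014 0.0445] [0.472 0.169 0.036] [0.562 0.241 0.054]
[-0.09696965  0.37306272] [0.25397041 0.15453643] bis yaw -0.12397769996051329 mid at s [(np.float64(0.4276561455307161), np.float64(0.297370743271663)), (np.float64(0.5088519218149149), np.float64(0.30374464256419886))]
stubtop 56 [ 0.5828 -0.2319  0.0863]
scene 119 [0.5195 0.2002 0.0429] [0.477 0.17  0.03 ] [0.563 0.247 0.05 ]
[-0.13495307  0.38904704] [0.13073414 0.21190906] bis yaw -0.20207288129983672 mid at s [(np.float64(0.42603539335528956), np.float64(0.29957934327336655)), (np.float64(0.5093363242026429), np.float64(0.2994036228605468))]
stubtop 96 [ 0.5869 -0.2338  0.0856]
```

Request:
move_arm([
  [[1,0,-30,0,0.06],[1,0,-65,0,0.12],[1,0,-105,0,0.18],[1,0,-145,0,0.25],[1,-10,-185,0,0.32],[1,-20,-225,0,0.39],[1,-30,-265,0,0.46],[1,-30,-305,0,0.53],[1,-30,-345,0,0.6],[1,-30,-385,0,0.65]],
])

```text
time_s: 1.33
eef_pos: [0.0595, -0.1986, 0.2292]
eef_rot: [-0.01, 0.994, -0.104, -0.002]
wrist_force: [9.6, 26.8, 24.6]
opening: 1.0
grasp_force: 0.0
```

Request:
move_arm([
  [[1,30,0,0,0],[1,70,0,0,0],[1,110,0,0,0],[1,150,0,0,0],[1,190,0,0,0],[1,230,-10,0,0],[1,265,-30,0,0],[1,290,-60,0,0],[1,310,-95,0,0],[1,325,-130,0,0]],
])

```text
time_s: 2.17
eef_pos: [0.4059, -0.14, 0.2298]
eef_rot: [-0.006, 0.995, -0.104, -0.002]
wrist_force: [0.7, 1.0, -0.1]
opening: 0.995
grasp_force: 0.0
```

Request:
move_arm([
  [[1,0,-35,0,0],[1,0,-70,0,0],[1,0,-105,0,0],[1,0,-145,0,0],[1,10,-185,0,0],[1,20,-225,0,0],[1,30,-265,0,0],[1,40,-300,0,0],[1,40,-330,0,0],[1,40,-345,0,0]],
])

```text
time_s: 3.0
eef_pos: [0.515, 0.1915, 0.2336]
eef_rot: [-0.007, 0.995, -0.103, -0.002]
wrist_force: [1.0, -0.1, -0.7]
opening: 0.999
grasp_force: 0.0
```

```bash
python3 - <<'E'
from h import *
s=ctrl.get_obs(); print(s["time_s"],s["eef_pos"],s["eef_rot"],s["wrist_force"])
c=cal("wrist"); im,d=camera("wrist"); W=world("wrist",c,d); np.savez("w1.npz",im=im,d=d,W=W,K=c[0],R=c[1],t=c[2])
cv2.imwrite("pics/w1.png",im)
for o in outline_of("pliers","wrist")[:2]: r=o["region"]; print(o["conf"],o["bbox"],W[r&(d>0)].mean(0))
E
```

```text
3.0 [0.51500692 0.19147087 0.23359699] [-0.00678181  0.99468677 -0.10269495 -0.0024464 ] [ 1.02537908 -0.05842471 -0.6501736 ]
0.81 [246.6, 123.5, 55.2, 169.2] [0.57204389 0.19467139 0.04263644]
0.61 [500.0, 277.4, 24.0, 43.9] [ 0.28611103 -0.1313652   0.00951665]
```

View pics/w1.png

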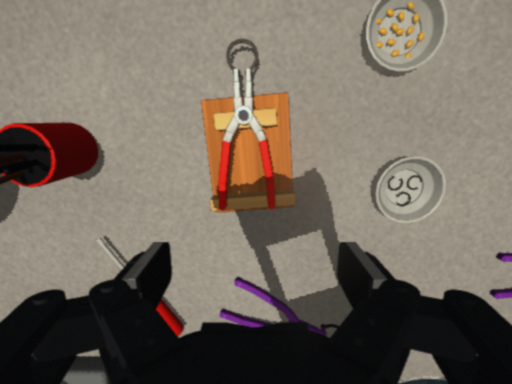

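The wrist view shows the red pliers on the rest, with the pivot at (243,115), the ring at (242,55) and the handle tails at (222,205) and (271,205).

```bash
cat > fit.py <<'E'
from h import *
from scipy.optimize import least_squares
def fit(im,c,z0=.0395+.0055,x0=(.585,.19,-.16)):
    """handles' centreline symmetric fit from red pixels at top height z0, plus mean"""
    im=im.astype(int); m=((im[...,2]>90)&(im[...,1]<60)&(im[...,0]<60)).astype(np.uint8)
    v,u=np.nonzero(m); P=np.array([atz(c,a,b,z0)[:2] for a,b in zip(u,v)])
    R0=np.array(x0[:2]); y=x0[2]
    for _ in range(8):
        ax=np.array([np.cos(y),np.sin(y)]);nr=np.array([-ax[1],ax[0]])
        s=(P-R0)@ax;t=(P-R0)@nr; k=(s<-.03)&(s>-.118)&(abs(t)<.055)
        l=np.polyfit(s[k&(t>0)],t[k&(t>0)],1); r=np.polyfit(s[k&(t<0)],t[k&(t<0)],1)
        dy=(np.arctan(l[0])+np.arctan(r[0]))/2; off=(np.polyval(l,-.057)+np.polyval(r,-.057))/2
        y+=dy; R0=R0+nr*(off+.057*dy)
    ax=np.array([np.cos(y),np.sin(y)])
    s=(P-R0)@ax; ss=s[k]
    return y,R0-.057*ax,R0,ss.min(),ss.max(),np.polyval(l,-.057)-np.polyval(r,-.057)
E
python3 - <<'E'
from fit import *
z=np.load("w1.npz"); c=(z["K"],z["R"],z["t"]); print("cam",-c[1].T@c[2], c[1][2])
print(fit(z["im"],c))
for u,v,h in((243.5,115,.048),(242,55,.028),(247,205,.045)): print(atz(c,u,v,h).round(4))
o=np.load("top.npz"); print(fit(o["im"],cal("top")))
o=np.load("scene.npz"); print(fit(o["im"],cal("scene")))
E
```

```text
cam [0.58112062 0.17630375 0.37672089] [-0.26352439  0.06746262 -0.96229085]
(np.float64(-0.12004811643320042), array([0.52882565, 0.19956444]), array([0.58541541, 0.19273812]), np.float64(-0.11086414241233228), np.float64(-0.030030133151865288), np.float64(0.05201053645627181))
[0.5894 0.1909 0.048 ]
[0.654  0.1795 0.028 ]
[0.4837 0.2099 0.045 ]
(np.float64(-0.1846166927797211), array([0.52818402, 0.19561423]), array([0.5842154 , 0.18515075]), np.float64(-0.10917829967486685), np.float64(-0.031662380101414006), np.float64(0.05193180449452724))
(np.float64(-0.21323785873837403), array([0.52864124, 0.19809586]), array([0.58435024, 0.18603321]), np.float64(-0.10695778718179608), np.float64(-0.03059657046862116), np.float64(0.052929330096546115))
```

Request:
move_arm([
  [[1,5,-3,10,-0.03],[1,10,-6,40,-0.03],[1,15,-8,80,-0.03],[1,15,-8,115,-0.03],[1,15,-8,140,-0.03],[1,15,-8,150,-0.03],[1,15,-8,155,-0.03],[1,15,-8,155,-0.03],[1,15,-8,155,-0.03],[1,15,-8,155,-0.03]],
])

```text
time_s: 3.93
eef_pos: [0.5319, 0.1949, 0.0808]
eef_rot: [-0.007, 0.996, -0.089, -0.001]
wrist_force: [-0.5, -0.6, -0.2]
opening: 0.999
grasp_force: 0.0
```

```bash
python3 - <<'E'
from fit import *
from scipy.spatial.transform import Rotation as Ro
s=ctrl.get_obs(); q=s["eef_rot"]; print(s["eef_pos"],q,Ro.from_quat(np.roll(q,-1)).as_matrix().round(4))
c=cal("wrist"); im,d=camera("wrist"); cv2.imwrite("pics/w2.png",im); np.savez("w2.npz",im=im,d=d,K=c[0],R=c[1],t=c[2])
print(fit(im,c))
E
```

```text
[0.53189896 0.19486141 0.08083364] [-6.70059659e-03  9.96005593e-01 -8.90369890e-02 -6.12116155e-04] [[ 0.9841 -0.1774 -0.    ]
 [-0.1774 -0.9841  0.0135]
 [-0.0024 -0.0132 -0.9999]]
(np.float64(-0.37713012204220026), array([0.5271784, 0.191992 ]), array([0.58017275, 0.17100154]), np.float64(-0.11567498459359966), np.float64(-0.03000704944554655), np.float64(0.044267729535409875))
```

View pics/w2.png

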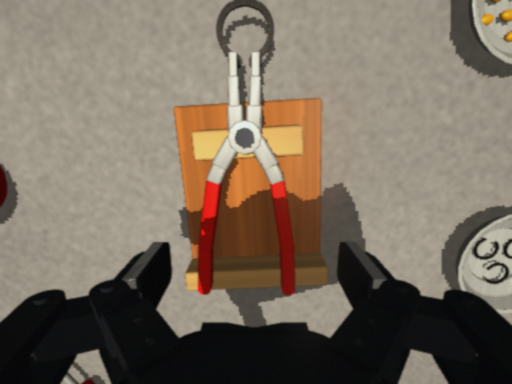

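Pivot at (245,137), handle fronts at (215,184) and (278,184), tails at (204,292) and (289,292). The fingers straddle the handles.

```bash
python3 - <<'E'
from h import *
z=np.load("w2.npz"); c=(z["K"],z["R"],z["t"])
for u,v,h in((245,137,.049),(246.5,184,.045),(246.5,292,.045),(245,28,.026)): print(atz(c,u,v,h).round(4))
g=np.array([0.5319,.1949]);print(proj(c,[[*g,.045],[.5319,.1949,.0395]]))
E
```

```text
[0.5898 0.191  0.049 ]
[0.5597 0.1958 0.045 ]
[0.4797 0.2109 0.045 ]
[0.6549 0.1796 0.026 ]
[[255.39434413 222.88272355]
 [255.45703315 220.12377843]]
```

Request:
move_arm([
  [[1,1,-5,5,0],[1,1,-5,20,0],[1,1,-5,40,0],[1,1,-5,55,0],[1,1,-5,62,0],[1,1,-5,62,0],[0.8,1,-5,62,0],[0.8,1,-5,62,0],[0.7,1,-5,62,0],[0.7,1,-5,62,0]],
])

```text
time_s: 4.82
eef_pos: [0.5331, 0.2007, 0.0185]
eef_rot: [-0.007, 0.996, -0.089, -0.001]
wrist_force: [-1.7, 1.0, 5.6]
opening: 0.704
grasp_force: 6.0
```

Request:
move_arm([
  [[0.68,0,0,0,0],[0.66,0,0,0,0],[0.64,0,0,0,0],[0.62,0,0,0,0],[0.61,0,0,0,0],[0.6,0,0,0,0],[0.6,0,0,0,0],[0.6,0,0,0,0],[0.6,0,0,0,0],[0.6,0,0,0,0]],
])

```text
time_s: 5.65
eef_pos: [0.5335, 0.201, 0.0196]
eef_rot: [-0.007, 0.996, -0.089, -0.001]
wrist_force: [-4.1, 0.3, 14.6]
opening: 0.607
grasp_force: 13.1
```

```bash
python3 - <<'E'
from h import *
s=ctrl.get_obs(); print(s["eef_pos"],s["eef_rot"],s["opening"],s["grasp_force"],s["wrist_force"])
c=cal("wrist"); im,d=camera("wrist"); cv2.imwrite("pics/w3.png",cv2.resize(im[:300,120:400],(700,750))[:600]); np.savez("w3.npz",im=im,d=d,K=c[0],R=c[1],t=c[2])
E
```

```text
[0.53345685 0.20101465 0.01964231] [-6.93754186e-03  9.96009299e-01 -8.89751868e-02 -8.73910842e-04] 0.6067955475865112 13.140271729789674 [-4.09646157  0.28743263 14.59507949]
```

View pics/w3.png

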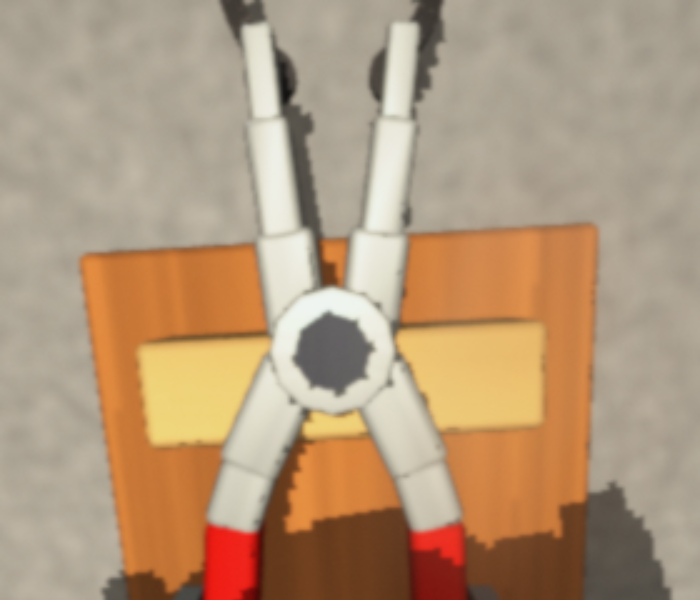

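The tips have spread. Their arm ends are at (257,25) and (405,25) in the crop, and the grip is centred. I'll check the spread against the opening.

```bash
python3 - <<'E'
from h import *
z=np.load("w3.npz"); c=(z["K"],z["R"],z["t"])
f=lambda u,v,h=.045: atz(c,120+u/2.5,v/2.5,h)
a,b=f(257,25),f(405,25); print(a,b,np.linalg.norm(a-b))
a,b=f(232,528),f(437,528); print("handle front",a,b,np.linalg.norm(a-b)); print("pivot",f(333,350,.049))
z=np.load("w2.npz"); c=(z["K"],z["R"],z["t"])
print("relaxed tips",np.linalg.norm(atz(c,234,55,.045)-atz(c,256,55,.045)),"front",np.linalg.norm(atz(c,215,184,.045)-atz(c,278,184,.045)))
E
```

```text
[0.64064991 0.19354444 0.045     ] [0.63665583 0.17201596 0.045     ] 0.021895853909151226
handle front [0.56474897 0.2142262  0.045     ] [0.55840075 0.17827358 0.045     ] 0.03650877705321278
pivot [0.59245122 0.19080328 0.049     ]
relaxed tips 0.01285652171307021 front 0.04148842954838182
```

Request:
move_arm([
  [[0.6,0,0,-1,0],[0.6,0,0,-3,0],[0.6,0,0,-6,0],[0.6,0,0,-10,0],[0.6,0,0,-15,0],[0.6,0,0,-20,0],[0.6,0,0,-25,0],[0.6,0,0,-30,0],[0.6,0,0,-33,0],[0.6,0,0,-33,0]],
])

```text
time_s: 6.53
eef_pos: [0.5325, 0.2, 0.0506]
eef_rot: [-0.006, 0.996, -0.089, -0.002]
wrist_force: [-1.2, 0.6, -1.1]
opening: 0.602
grasp_force: 8.8
```

Request:
move_arm([
  [[0.58,0,0,-5,0],[0.57,0,0,-15,0],[0.56,0,0,-27,0],[0.55,0,0,-40,0],[0.54,0,0,-52,0],[0.53,0,0,-62,0],[0.52,0,0,-70,0],[0.51,0,0,-75,0],[0.5,0,0,-77,0],[0.5,0,0,-77,0]],
])

```text
time_s: 7.37
eef_pos: [0.5324, 0.199, 0.1271]
eef_rot: [-0.006, 0.996, -0.089, -0.002]
wrist_force: [-0.1, 0.8, -2.0]
opening: 0.503
grasp_force: 13.9
```

```bash
python3 - <<'E'
from h import *
s=ctrl.get_obs(); print(s["eef_pos"],s["eef_rot"],s["opening"],s["grasp_force"],s["wrist_force"])
c=cal("wrist"); im,d=camera("wrist"); cv2.imwrite("pics/w4.png",cv2.resize(im[:260,130:390],(600,600))); np.savez("w4.npz",im=im,d=d,K=c[0],R=c[1],t=c[2])
print("tcp",c[1]@s["eef_pos"]+c[2])
E
```

```text
[0.5324476  0.19896575 0.12714689] [-0.00637987  0.99601055 -0.08898123 -0.00215179] 0.5031659312691543 13.859879672527313 [-0.11137011  0.75498118 -2.03785114]
tcp [0.00050835 0.02637066 0.15618228]
```

View pics/w4.png

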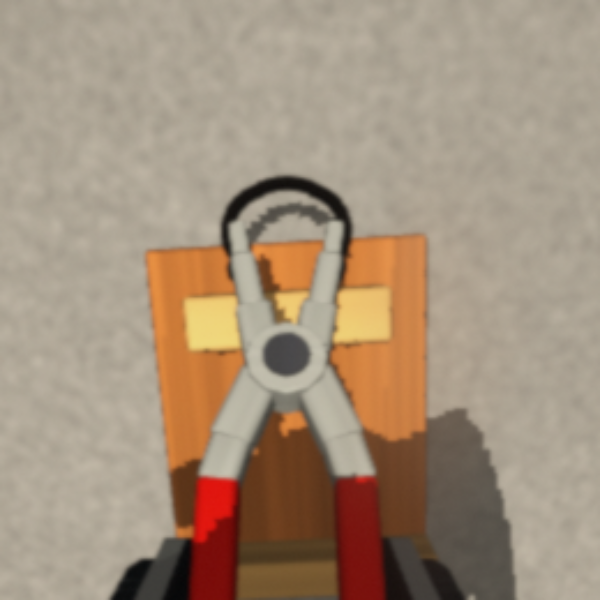

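The spread ring is lifted clear: pivot (286,355), arm ends (237,222) and (335,222), ring top (286,183). It looks foreshortened, so I'll check the pitch with depth.

```bash
cat > pp.py <<'E'
from h import *
def pts(z,px,sc=600/260,ox=130,oy=0):
    c=(z["K"],z["R"],z["t"]); W=world("",c,z["d"]); out=[]
    for u,v in px:
        a,b=int(round(ox+u/sc)),int(round(oy+v/sc)); w=W[b-1:b+2,a-1:a+2].reshape(-1,3); out.append(np.median(w,0))
    return np.array(out)
E
python3 - <<'E'
from pp import *
z=np.load("w4.npz")
P=pts(z,[(286,355),(239,232),(333,232),(217,490),(357,490),(214,550),(360,550),(286,183),(229,245),(347,235)]); print(P.round(4))
print("tips",np.linalg.norm(P[1]-P[2]))
E
```

```text
[[0.5807 0.191  0.1095]
 [0.6133 0.1987 0.0778]
 [0.6086 0.1731 0.078 ]
 [0.5555 0.2116 0.1289]
 [0.5496 0.1796 0.1289]
 [0.5443 0.2135 0.1377]
 [0.5387 0.1815 0.1376]
 [0.6288 0.1831 0.0414]
 [0.6115 0.2045 0.0573]
 [0.6083 0.1674 0.0545]]
tips 0.026108112906455334
```

The pliers have pitched nose-down by about 0.7 rad, because the half-squeezed handles weren't parallel to the pads. I'll set them back on the rest to level, squeeze fully there, then lift.

Request:
move_arm([
  [[0.5,0,0,10,0],[0.52,0,0,20,0],[0.54,0,0,30,0],[0.55,0,0,40,0],[0.56,0,0,48,0],[0.57,0,0,55,0],[0.57,0,0,61,0],[0.57,0,0,67,0],[0.57,0,0,73,0],[0.57,0,0,78,0]],
])

```text
time_s: 8.25
eef_pos: [0.532, 0.2, 0.0481]
eef_rot: [-0.006, 0.996, -0.089, -0.002]
wrist_force: [-0.5, -0.6, -0.3]
opening: 0.571
grasp_force: 10.5
```

Request:
move_arm([
  [[0.58,0,0,5,0],[0.58,0,0,10,0],[0.58,0,0,15,0],[0.58,0,0,20,0],[0.58,0,0,24,0],[0.58,0,0,27,0],[0.6,0,0,29,0],[0.65,0,0,29,0],[0.72,0,0,29,0],[0.75,0,0,29,0]],
])

```text
time_s: 9.08
eef_pos: [0.532, 0.2003, 0.0196]
eef_rot: [-0.006, 0.996, -0.089, -0.002]
wrist_force: [0.2, 0.7, -0.8]
opening: 0.751
grasp_force: 1.3
```

```bash
python3 - <<'E'
from h import *
s=ctrl.get_obs(); print(s["eef_pos"],s["eef_rot"],s["opening"],s["grasp_force"],s["wrist_force"])
c=cal("wrist"); im,d=camera("wrist"); cv2.imwrite("pics/w5.png",cv2.resize(im[:260,130:390],(600,600))); np.savez("w5.npz",im=im,d=d,K=c[0],R=c[1],t=c[2])
E
```

```text
[0.53198918 0.20029048 0.01964152] [-0.00629677  0.99601141 -0.0889724  -0.00235271] 0.7511852158167328 1.252538583939895 [ 0.20231577  0.65327015 -0.78086493]
```

View pics/w5.png

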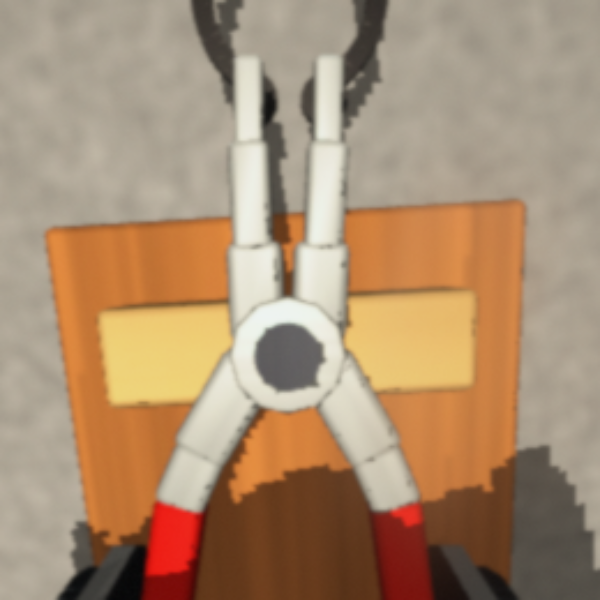

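The pliers lie flat on the bar again, with the pivot at (288,355) and tips at (248,60) and (329,60). I'll check their position along the axis.

```bash
python3 - <<'E'
from pp import *
z=np.load("w5.npz")
P=pts(z,[(288,355),(248,70),(329,70),(181,535),(398,535),(181,490),(393,490)]); print(P.round(4))
y=-.178; a=np.array([np.cos(y),np.sin(y)]); g=np.array([.532,.2003]); rel=P[:,:2]-g; print(np.c_[rel@a, rel@[-a[1],a[0]]].round(4))
E
```

```text
[[0.5854 0.1904 0.0486]
 [0.6327 0.189  0.0417]
 [0.6302 0.1753 0.0419]
 [0.5548 0.2174 0.047 ]
 [0.5477 0.1761 0.0473]
 [0.564  0.2153 0.0468]
 [0.5569 0.1755 0.0469]]
[[ 0.0543 -0.0003]
 [ 0.1011  0.0067]
 [ 0.1011 -0.0072]
 [ 0.0195  0.0208]
 [ 0.0197 -0.0211]
 [ 0.0288  0.0205]
 [ 0.0289 -0.0199]]
```

Request:
move_arm([
  [[0.72,1,0,2,0],[0.68,1,0,2,0],[0.64,1,0,2,0],[0.6,1,0,2,0],[0.57,1,0,2,0],[0.54,1,0,2,0],[0.52,1,0,2,0],[0.505,1,0,2,0],[0.495,1,0,2,0],[0.485,1,0,2,0]],
])

```text
time_s: 9.97
eef_pos: [0.5341, 0.2009, 0.0201]
eef_rot: [-0.007, 0.996, -0.089, -0.001]
wrist_force: [-6.2, 0.3, 18.0]
opening: 0.488
grasp_force: 22.3
```

Request:
move_arm([
  [[0.485,0,0,0,0],[0.485,0,0,0,0],[0.485,0,0,0,0],[0.485,0,0,-1,0],[0.485,0,0,-2,0],[0.485,0,0,-4,0],[0.485,0,0,-7,0],[0.485,0,0,-10,0],[0.485,0,0,-12,0],[0.485,0,0,-12,0]],
])

```text
time_s: 10.8
eef_pos: [0.533, 0.2, 0.03]
eef_rot: [-0.006, 0.996, -0.089, -0.002]
wrist_force: [0.1, 0.0, -2.5]
opening: 0.489
grasp_force: 16.8
```

```bash
cat > pose.py <<'E'
from pp import *
from scipy.optimize import least_squares
def look(name):
    s=ctrl.get_obs(); print(s["time_s"],s["eef_pos"].round(4) if hasattr(s["eef_pos"],"round") else s["eef_pos"],np.round(s["eef_rot"],4),round(s["opening"],3),s["grasp_force"],np.round(s["wrist_force"],1))
    c=cal("wrist"); im,d=camera("wrist"); cv2.imwrite(f"pics/{name}.png",cv2.resize(im[:260,130:390],(600,600))); np.savez(name+".npz",im=im,d=d,K=c[0],R=c[1],t=c[2])
    W=world("",c,d); q=s["eef_rot"]; x=np.array([1-2*(q[2]**2+q[3]**2),2*(q[1]*q[2]+q[0]*q[3]),0]); x/=np.linalg.norm(x)
    rel=W-s["eef_pos"]; al=rel@x; la=rel@np.array([-x[1],x[0],0])
    # red handle tops and bright steel: height along the axis
    i=im.astype(int); red=(i[...,2]>90)&(i[...,1]<60)&(i[...,0]<60)&(abs(la)<.04)&(d>0)&(al<.06)
    st=(i.max(-1)-i.min(-1)<40)&(i.min(-1)>100)&(abs(la)<.03)&(d>0)&(al<.12)&(rel[...,2]>-.08)&(W[...,2]>.025)
    for n,m in(("red",red),("steel",st)):
        if m.sum()>20: p=np.polyfit(al[m],W[...,2][m],1); print(n,m.sum(),"slope",p[0].round(3),"z at al .03/.057",np.polyval(p,[.03,.057]).round(4),al[m].min().round(3),al[m].max().round(3))
    return s,W
E
python3 -c "
from pose import *
look('w6')"
```

```text
10.8 [0.533 0.2   0.03 ] [-0.0063  0.996  -0.089  -0.0023] 0.489 16.76530569791794 [ 0.1  0.  -2.5]
red 5857 slope 0.49 z at al .03/.057 [0.0581 0.0713] -0.046 0.038
steel 7835 slope -0.067 z at al .03/.057 [0.0569 0.0551] 0.008 0.119
```

```bash
cat >> pose.py <<'E'
def bins(name,eef,yaw):
    z=np.load(name+".npz"); W=world("",(z["K"],z["R"],z["t"]),z["d"]); rel=W-eef; a=np.array([np.cos(yaw),np.sin(yaw)])
    al=rel[...,:2]@a; la=rel[...,:2]@[-a[1],a[0]]; i=z["im"].astype(int)
    m=(i.max(-1)-i.min(-1)<40)&(i.min(-1)>95)&(abs(la)<.03)&(z["d"]>0)&(W[...,2]>eef[2]-.03)
    for b in np.arange(.02,.125,.01):
        k=m&(abs(al-b)<.005)
        if k.sum()>10: print(name,b.round(3),k.sum(),np.percentile(W[...,2][k]-eef[2],80).round(4),"lat L/R",np.median(la[k&(la>0)]).round(4),np.median(la[k&(la<0)]).round(4))
E
python3 -c "
from pose import *
bins('w5',np.array([.532,.2003,.0196]),-.178); bins('w6',np.array([.533,.2,.03]),-.178)"
```

```text
w5 0.03 926 0.0277 lat L/R 0.0187 -0.0184
w5 0.04 1227 0.0275 lat L/R 0.014 -0.0138
w5 0.05 1366 0.0288 lat L/R 0.0084 -0.0074
w5 0.06 1177 0.0287 lat L/R 0.0058 -0.0051
w5 0.07 1122 0.0267 lat L/R 0.0058 -0.0059
w5 0.08 1245 0.0262 lat L/R 0.0079 -0.0069
w5 0.09 2205 0.024 lat L/R 0.0157 -0.0145
w5 0.1 2204 0.0218 lat L/R 0.0164 -0.0161
w5 0.11 1459 -0.018 lat L/R 0.0205 -0.0221
w5 0.12 2018 -0.018 lat L/R 0.0112 -0.012
w6 0.02 14 0.0906 lat L/R nan -0.0238
w6 0.03 804 0.0257 lat L/R 0.0148 -0.0146
w6 0.04 1087 0.0256 lat L/R 0.012 -0.012
w6 0.05 1282 0.0266 lat L/R 0.0079 -0.0078
w6 0.06 1128 0.0276 lat L/R 0.0067 -0.0056
w6 0.07 1226 0.0256 lat L/R 0.0072 -0.0076
w6 0.08 1354 0.025 lat L/R 0.0104 -0.0102
w6 0.09 1897 0.0243 lat L/R 0.0122 -0.0123
w6 0.1 1949 0.0214 lat L/R 0.0132 -0.0134
w6 0.11 1361 -0.0282 lat L/R 0.0101 -0.0103
w6 0.12 1555 -0.0284 lat L/R 0.0105 -0.0113
  return _methods._mean(a, axis=axis, dtype=dtype,
  ret = ret.dtype.type(ret / rcount)
```

Request:
move_arm([
  [[0.485,0,0,-2,0],[0.485,0,0,-6,0],[0.485,0,0,-11,0],[0.485,0,0,-16,0],[0.485,0,0,-21,0],[0.485,0,0,-26,0],[0.485,0,0,-31,0],[0.485,0,0,-35,0],[0.485,0,0,-37,0],[0.485,0,0,-37,0]],
])

```text
time_s: 11.68
eef_pos: [0.5335, 0.1996, 0.0674]
eef_rot: [-0.006, 0.996, -0.089, -0.002]
wrist_force: [-0.2, -0.4, -1.3]
opening: 0.488
grasp_force: 16.8
```

```bash
python3 -c "
from pose import *
s,W=look('w7'); bins('w7',np.array(s['eef_pos']),-.178)"
```

```text
11.6833 [0.5335 0.1996 0.0674] [-0.0064  0.996  -0.089  -0.0019] 0.488 16.76988422870636 [-0.2 -0.4 -1.3]
red 5866 slope 0.877 z at al .03/.057 [0.0966 0.1203] -0.056 0.032
steel 7862 slope -0.065 z at al .03/.057 [0.0943 0.0926] -0.036 0.119
w7 0.02 18 0.0899 lat L/R 0.0129 -0.0238
w7 0.03 818 0.0257 lat L/R 0.0147 -0.0147
w7 0.04 1086 0.0257 lat L/R 0.0122 -0.012
w7 0.05 1252 0.0267 lat L/R 0.0079 -0.0079
w7 0.06 1004 0.0274 lat L/R 0.0071 -0.006
w7 0.07 1247 0.0257 lat L/R 0.0074 -0.0078
w7 0.08 989 0.0253 lat L/R 0.0096 -0.0103
w7 0.09 854 0.025 lat L/R 0.0116 -0.0124
w7 0.1 751 0.0221 lat L/R 0.0133 -0.0143
w7 0.11 48 0.0201 lat L/R 0.0141 -0.02
w7 0.12 14 0.0043 lat L/R 0.0166 -0.0216
```

Level and steady, with a grip force of 17 N. Next: lift and carry over to the stub.

Request:
move_arm([
  [[0.485,0,0,-4,0],[0.485,0,0,-12,0],[0.485,0,2,-22,0],[0.485,0,6,-33,0],[0.485,0,14,-44,0],[0.485,0,25,-53,0],[0.485,0,39,-58,0],[0.485,0,55,-60,0],[0.485,0,73,-60,0],[0.485,0,92,-60,0]],
])

```text
time_s: 12.57
eef_pos: [0.517, 0.1067, 0.1268]
eef_rot: [-0.006, 0.996, -0.089, -0.002]
wrist_force: [-0.3, 0.2, -1.6]
opening: 0.486
grasp_force: 16.8
```

Request:
move_arm([
  [[0.485,0,22,0,0],[0.485,0,46,0,0],[0.485,0,71,0,0],[0.485,0,97,0,0],[0.485,1,123,0,0],[0.485,2,148,0,0],[0.485,3,172,0,0],[0.485,4,193,0,0],[0.485,5,212,0,0],[0.485,5,230,0,0]],
])

```text
time_s: 13.4
eef_pos: [0.4806, -0.1212, 0.1238]
eef_rot: [-0.006, 0.996, -0.09, -0.002]
wrist_force: [0.9, 0.1, -1.5]
opening: 0.492
grasp_force: 16.8
```

Request:
move_arm([
  [[0.485,0,16,0,0],[0.485,0,31,0,0],[0.485,0,45,0,0],[0.485,0,57,0,0],[0.485,0,67,0,0],[0.485,0,75,0,0],[0.485,0,80,0,0],[0.485,0,83,0,0],[0.485,0,83,0,0],[0.485,0,83,0,0]],
])

```text
time_s: 14.23
eef_pos: [0.4664, -0.2003, 0.1216]
eef_rot: [-0.006, 0.996, -0.089, -0.003]
wrist_force: [0.0, 0.2, -2.1]
opening: 0.487
grasp_force: 16.8
```

```bash
cat >> pose.py <<'E'
def ring(name,eef,yaw,zl=-.004,zh=.009):
    z=np.load(name+".npz"); W=world("",(z["K"],z["R"],z["t"]),z["d"]); rel=W-eef; a=np.array([np.cos(yaw),np.sin(yaw)])
    al=rel[...,:2]@a; la=rel[...,:2]@[-a[1],a[0]]; dark=z["im"].max(-1)<75
    m=dark&(rel[...,2]>zl)&(rel[...,2]<zh)&(al>.09)&(al<.15)&(abs(la)<.035)
    x,y=al[m],la[m]; k=x>.112
    if k.sum()<30: print("few",m.sum()); return
    r=least_squares(lambda p:np.hypot(x[k]-p[0],y[k]-p[1])-p[2],[.118,0,.019],loss="soft_l1",f_scale=.001).x
    print("ring n",m.sum(),"al,la,r",r.round(4),"world",(eef[:2]+r[0]*a+r[1]*np.array([-a[1],a[0]])).round(4),"z",np.percentile(rel[...,2][m],[20,50,80]).round(4))
E
python3 -c "
from pose import *
ring('w7',np.array([.5335,.1996,.0674]),-.178)
s,W=look('w8'); e=np.array(s['eef_pos']); bins('w8',e,-.178); ring('w8',e,-.178)
cv2.imwrite('pics/w8f.png',np.load('w8.npz')['im'])
m=(W[...,2]>.082)&(W[...,2]<.092)&(np.hypot(W[...,0]-.585,W[...,1]+.233)<.03); print('stub',m.sum(),W[m].mean(0),W[m].min(0),W[m].max(0))"
```

```text
ring n 387 al,la,r [ 0.1189 -0.0004  0.0193] world [0.6505 0.1781] z [0.0031 0.0038 0.0044]
14.2333 [ 0.4664 -0.2003  0.1216] [-0.0065  0.996  -0.0889 -0.0026] 0.487 16.76828384399414 [ 0.   0.2 -2.1]
red 4006 slope -0.011 z at al .03/.057 [0.1468 0.1465] -0.03 0.026
steel 8999 slope -0.59 z at al .03/.057 [0.1599 0.144 ] -0.036 0.12
w8 0.03 542 0.0256 lat L/R 0.0174 -0.0148
w8 0.04 1113 0.0256 lat L/R 0.0123 -0.0122
w8 0.05 1324 0.0267 lat L/R 0.0079 -0.0079
w8 0.06 1172 0.0276 lat L/R 0.0067 -0.0056
w8 0.07 1272 0.0256 lat L/R 0.0074 -0.0076
w8 0.08 981 0.0252 lat L/R 0.0097 -0.0102
w8 0.09 821 0.025 lat L/R 0.0116 -0.0123
w8 0.1 723 0.022 lat L/R 0.0133 -0.0139
w8 0.11 28 0.0202 lat L/R 0.0151 -0.0139
ring n 397 al,la,r [ 0.1209 -0.0005  0.0197] world [ 0.5853 -0.2222] z [0.003  0.0036 0.0043]
stub 1829 [ 0.58390694 -0.22853314  0.08776164] [ 0.56991695 -0.24515336  0.08206312] [ 0.5971302  -0.21621605  0.09109962]
```

View pics/w8f.png

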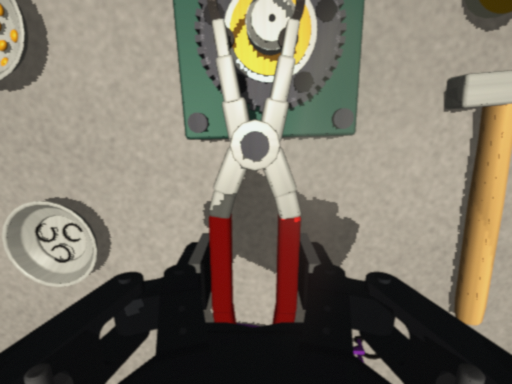

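The wrist view shows the ring over the gear, with the stub's top-centre dot at (272,18). The stub is to the right of the pliers' axis.

```bash
python3 - <<'E'
from pose import *
z=np.load("w8.npz"); c=(z["K"],z["R"],z["t"]); print(atz(c,272,18,.0875).round(4))
W=world("",c,z["d"]); im=z["im"].astype(int)
# stub top flat (z .0865-.0885), bright
m=(abs(W[...,2]-.0875)<.0015)&(np.hypot(W[...,0]-.585,W[...,1]+.233)<.02); P=W[m]; print(m.sum(),P.min(0).round(4),P.max(0).round(4),np.median(P,0).round(4))
# washer (yellow) circle
yl=(im[...,2]>150)&(im[...,0]<110)&(im[...,1]>110)&(abs(W[...,2]-.0645)<.004); P=W[yl]
r=least_squares(lambda p:np.maximum(np.hypot(P[:,0]-p[0],P[:,1]-p[1])-.026,0)+.3*np.maximum(.015-np.hypot(P[:,0]-p[0],P[:,1]-p[1]),0),[.585,-.233]).x; print("washer",yl.sum(),np.median(P[:,2]),r)
for n in("top","scene"):
    o=np.load(n+".npz"); c=cal(n); W=o["W"]; im=o["im"].astype(int)
    yl=(im[...,2]>130)&(im[...,0]<90)&(im[...,1]>90)&(np.hypot(W[...,0]-.585,W[...,1]+.233)<.035); v,u=np.nonzero(yl)
    P=np.array([atz(c,a,b,.0645)[:2] for a,b in zip(u,v)]); print(n,len(P),(P.min(0)+P.max(0))/2)
E
```

```text
[ 0.5852 -0.2311  0.0875]
1217 [ 0.5709 -0.2439  0.086 ] [ 0.5956 -0.2167  0.089 ] [ 0.585  -0.2286  0.0882]
washer 1763 0.06551152252317531 [ 0.58514901 -0.23081404]
top 80 [ 0.58410187 -0.23096962]
scene 135 [ 0.58628385 -0.23225603]
```

Request:
move_arm([
  [[0.485,1,2,2,0],[0.485,2,5,5,0],[0.485,3,8,10,0],[0.485,3.5,9,15,0],[0.485,3.5,9.2,18,0],[0.485,3.5,9.2,20,0],[0.485,3.5,9.2,20,0],[0.485,3.5,9.2,20,0],[0.485,3.5,9.2,20,0],[0.485,3.5,9.2,20,0]],
])

```text
time_s: 15.12
eef_pos: [0.4683, -0.2102, 0.1018]
eef_rot: [-0.006, 0.996, -0.089, -0.002]
wrist_force: [1.1, 0.3, -1.3]
opening: 0.493
grasp_force: 16.8
```

```bash
python3 -c "
from pose import *
s,W=look('w9'); e=np.array(s['eef_pos']); q=s['eef_rot']; yaw=2*np.arctan2(q[2],q[1]); bins('w9',e,yaw); ring('w9',e,yaw)
z=np.load('w9.npz'); cv2.imwrite('pics/w9c.png',cv2.resize(z['im'][:150,150:350],(800,600)))
im=z['im'].astype(int); yl=(im[...,2]>150)&(im[...,0]<110)&(im[...,1]>110)&(abs(W[...,2]-.0645)<.004); P=W[yl]
r=least_squares(lambda p:np.maximum(np.hypot(P[:,0]-p[0],P[:,1]-p[1])-.026,0)+.3*np.maximum(.015-np.hypot(P[:,0]-p[0],P[:,1]-p[1]),0),[.585,-.233]).x; print('washer',yl.sum(),np.median(P[:,2]),r)
m=(abs(W[...,2]-.0875)<.0025)&(np.hypot(W[...,0]-.585,W[...,1]+.231)<.02);P=W[m]; print('top',m.sum(),P.min(0),P.max(0))
"
```

```text
15.1167 [ 0.4683 -0.2102  0.1018] [-0.0062  0.996  -0.0889 -0.0023] 0.493 16.776746213436127 [ 1.1  0.3 -1.3]
red 4016 slope -0.009 z at al .03/.057 [0.1271 0.1269] -0.03 0.026
steel 10758 slope -0.555 z at al .03/.057 [0.1379 0.1229] -0.036 0.12
w9 0.02 13 0.0904 lat L/R nan -0.0241
w9 0.03 531 0.0257 lat L/R 0.017 -0.0147
w9 0.04 1117 0.0257 lat L/R 0.0123 -0.0122
w9 0.05 1352 0.0269 lat L/R 0.0079 -0.0077
w9 0.06 1250 0.0278 lat L/R 0.006 -0.0055
w9 0.07 1269 0.0257 lat L/R 0.0074 -0.0076
w9 0.08 965 0.0253 lat L/R 0.0097 -0.0101
w9 0.09 835 0.0251 lat L/R 0.0116 -0.0124
w9 0.1 757 0.0221 lat L/R 0.013 -0.0139
w9 0.11 1126 -0.0128 lat L/R 0.006 -0.0059
w9 0.12 1149 -0.0129 lat L/R 0.0074 -0.0072
ring n 366 al,la,r [ 0.1223 -0.0005  0.0204] world [ 0.5886 -0.2323] z [0.0031 0.0038 0.0044]
washer 1145 0.0655343507411459 [ 0.58512401 -0.23121441]
top 2119 [ 0.57007237 -0.24583006  0.08500163] [ 0.59316956 -0.21627843  0.08999587]
  return _methods._mean(a, axis=axis, dtype=dtype,
  ret = ret.dtype.type(ret / rcount)
```

View pics/w9c.png

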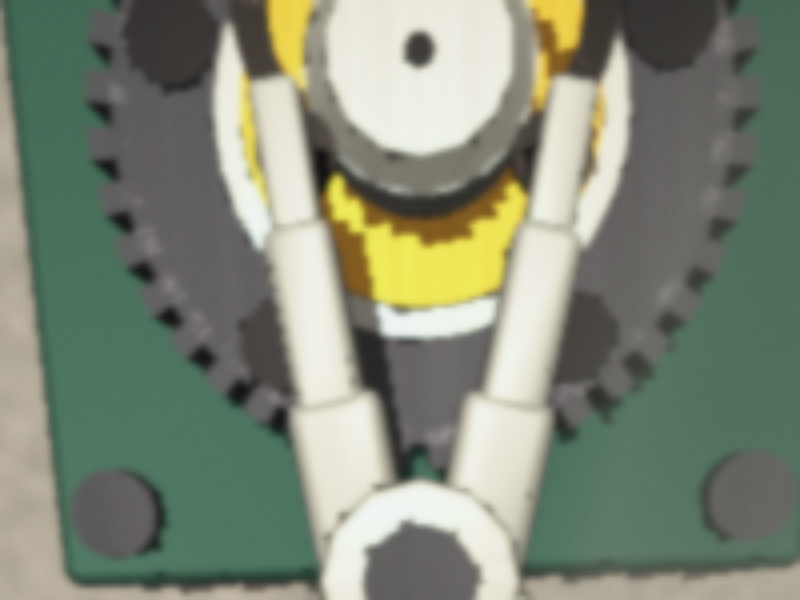

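The stub dot at (419,48) and the pliers' pivot at (420,575) in the crop line up laterally. I'll check the reach along the axis.

```bash
python3 - <<'E'
from pose import *
z=np.load("w9.npz"); c=(z["K"],z["R"],z["t"]); d=atz(c,150+419/4,12,.0875); p=atz(c,150+419/4,575/4,.1018+.0277)
e=np.array([.4683,-.2102]); a=np.array([np.cos(-.178),np.sin(-.178)]); n=np.array([-a[1],a[0]])
for q in(d[:2],p[:2],np.array([.58512,-.23121])): print(q.round(4),((q-e)@a).round(4),((q-e)@n).round(4))
E
```

```text
[ 0.5855 -0.231 ] 0.119 0.0002
[ 0.5257 -0.2206] 0.0583 -0.0001
[ 0.5851 -0.2312] 0.1187 0.0
```

Request:
move_arm([
  [[0.485,-0.4,0.1,2,0],[0.485,-0.4,0.1,5,0],[0.485,-0.4,0.1,8,0],[0.485,-0.4,0.2,11,0],[0.485,-0.4,0.2,14,0],[0.485,-0.4,0.2,16,0],[0.485,-0.4,0.3,18,0],[0.485,-0.4,0.3,20,0],[0.485,-0.4,0.3,22,0],[0.485,-0.4,0.3,22,0]],
])

```text
time_s: 16.0
eef_pos: [0.4674, -0.2099, 0.0792]
eef_rot: [-0.006, 0.996, -0.089, -0.003]
wrist_force: [0.2, -0.4, -2.3]
opening: 0.488
grasp_force: 16.8
```

Request:
move_arm([
  [[0.485,0,0,1.5,0],[0.485,0,0.1,3,0],[0.485,0,0.1,5,0],[0.485,0,0.1,7,0],[0.485,0,0.2,9,0],[0.485,0,0.2,11,0],[0.485,0,0.2,12.5,0],[0.485,0,0.2,13.5,0],[0.485,0,0.2,13.5,0],[0.485,0,0.2,13.5,0]],
])

```text
time_s: 16.83
eef_pos: [0.4675, -0.21, 0.066]
eef_rot: [-0.006, 0.996, -0.089, -0.003]
wrist_force: [-0.4, -0.5, -1.9]
opening: 0.487
grasp_force: 16.8
```

```bash
python3 -W ignore -c "
from pose import *
s,W=look('w10'); e=np.array(s['eef_pos']); q=s['eef_rot']; yaw=2*np.arctan2(q[2],q[1]); bins('w10',e,yaw); ring('w10',e,yaw,zl=.001)
z=np.load('w10.npz'); im=z['im'].astype(int); yl=(im[...,2]>150)&(im[...,0]<110)&(im[...,1]>110)&(W[...,2]<.07)&(W[...,2]>.06); P=W[yl]; print('washer z',np.median(P[:,2]))
a=np.array([np.cos(yaw),np.sin(yaw)]); r=np.array([.58525,-.2311])-e[:2]; print('stub al,la',r@a,r@[-a[1],a[0]])
cv2.imwrite('pics/w10c.png',cv2.resize(z['im'][:150,150:350],(800,600)))
"
```

```text
16.8333 [ 0.4675 -0.21    0.066 ] [-0.0063  0.996  -0.089  -0.0026] 0.487 16.777266561985016 [-0.4 -0.5 -1.9]
red 4103 slope 0.042 z at al .03/.057 [0.0926 0.0937] -0.092 0.026
steel 12634 slope -0.274 z at al .03/.057 [0.0955 0.0881] -0.036 0.12
w10 0.02 17 0.0908 lat L/R nan -0.0238
w10 0.03 635 0.0257 lat L/R 0.0155 -0.0147
w10 0.04 1106 0.0257 lat L/R 0.0123 -0.0123
w10 0.05 1421 0.0268 lat L/R 0.0075 -0.0077
w10 0.06 1357 0.0278 lat L/R 0.0054 -0.0055
w10 0.07 1376 0.0256 lat L/R 0.0074 -0.0073
w10 0.08 2013 0.0249 lat L/R 0.0094 -0.0102
w10 0.09 1766 0.0245 lat L/R 0.0099 -0.0095
w10 0.1 1707 0.0215 lat L/R 0.0205 -0.0204
w10 0.11 1733 0.0216 lat L/R 0.008 -0.0082
w10 0.12 197 -0.0024 lat L/R 0.0283 -0.0278
ring n 401 al,la,r [ 0.1198 -0.0004  0.0195] world [ 0.5853 -0.2316] z [0.0034 0.0043 0.0069]
washer z 0.06553008993253848
stub al,la 0.1196598909804389 0.0001345759424946262
```

View pics/w10c.png

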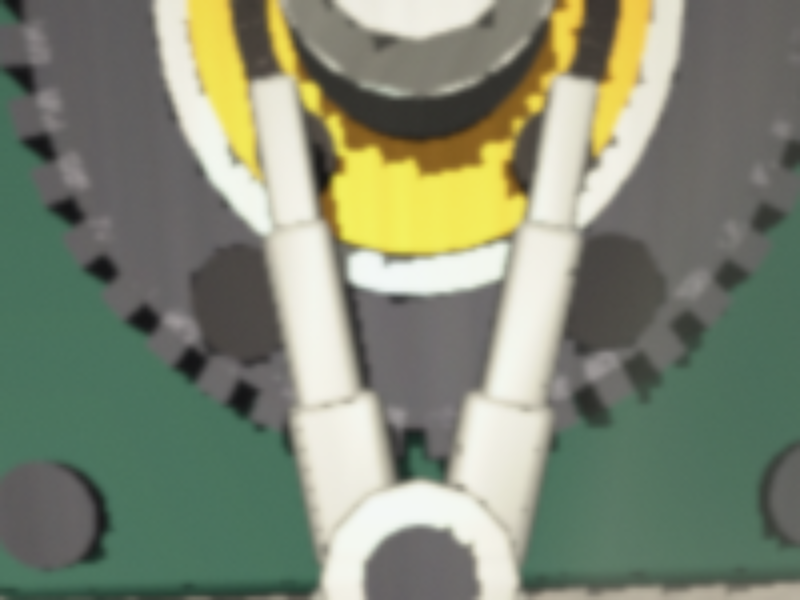

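The ring is round the stub, centred to within 0.5 mm, about 1 mm above the groove's middle, with no contact force. I'll lower it by 0.5 mm and let it settle.

Request:
move_arm([
  [[0.485,0,0,0.3,0],[0.485,0,0,0.6,0],[0.485,0,0,0.6,0],[0.485,0,0,0.6,0],[0.485,0,0,0.6,0],[0.485,0,0,0.6,0],[0.485,0,0,0.6,0],[0.485,0,0,0.6,0],[0.485,0,0,0.6,0],[0.485,0,0,0.6,0]],
])

```text
time_s: 17.72
eef_pos: [0.4675, -0.2101, 0.0655]
eef_rot: [-0.006, 0.996, -0.089, -0.002]
wrist_force: [-0.4, 0.3, -1.0]
opening: 0.494
grasp_force: 16.8
```

```bash
python3 -c "
from bench import *
s=ctrl.get_obs(); print(s['eef_pos'],s['opening'],s['grasp_force'],s['wrist_force']); print(order.hand_in())"
```

```text
[ 0.46750432 -0.21005447  0.06552486] 0.49369632712731687 16.776142716407776 [-0.39103763  0.34424547 -1.01134424]
the job is handed in; nothing more can be done
None
```

Job handed in at about 18 s with no verdict returned: the spread ring is round the big stub, about level with the groove (within roughly 1 mm by camera), pliers held level and squeezed at 17 N, no contact force seen; a first lift tipped the pliers nose-down, so I set them back on the rest and lifted again.

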